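# Take the bore size of a candle block with a telescoping gauge

## Task

Take the telescoping gauge from its wooden stand, push it gently into the sleeve of the square wooden candle block until its flange sits fully down on the rim, and, with its plungers sprung out against the bore, press the cap on top of the handle down to lock the reading. Then draw the gauge out and stand it back in its stand, still locked at the bore's size. Never push on the sleeve with more than about 30 N, and leave the other things on the table alone.

Things in the scene. Friction and masses are not known exactly. Their poses are not given: they have to be found in the camera images.
- gauge_flange (a point): centre of the underside of the gauge's flange (diameter 58, 5 mm thick); z up along the handle, x along the plungers. The gauge is a loose steel tool of about 0.17 kg. Below the flange: a round pilot, diameter 31.6, reaching 18 mm down, its lowest 4 mm tapering to diameter 24; then a cross tube (22 mm long, diameter 12) at 32 mm down with the two plungers; lowest point 38 mm down
- gauge_handle (a point): centre of the gauge's round knurled handle (diameter 22, from 5 to 70 mm above the flange's underside), where to grip it from above: 45 mm above the flange's underside, on the axis; same axes as the flange point
- cap_top (a point): centre of the top of the lock cap, a steel disc of diameter 20 on top of the handle: 84 mm above the flange's underside when up. Pressing it down meets about 10 N of friction, and from 4 mm down, where it begins to clamp the plungers, 6.5 N more per mm; it is well locked from 5 mm on (about 17 N) and has a hard stop at 6.5 mm. It stays down by itself
- lock_cap (a joint): how far the lock cap is pressed down (m): 0 = up, plungers free; 0.005 or more = down, plungers locked
- tip_a (a point): outermost point of the round-nosed plunger (diameter 8) on the gauge's +x side, 32 mm below the flange's underside. While unlocked a spring (1 N when free, 0.1 N more per mm) pushes it out; free it stands 20.5 mm from the gauge's axis, and it goes in up to 8 mm
- tip_b (a point): outermost point of the plunger on the gauge's -x side, as tip_a; the two move independently. The distance between the tips is the reading: 41 mm free, 34 mm in the bore of the square block
- bore (a point): top centre of the square wooden candle block (84 x 84 x 50 mm, fixed, any yaw), at the height of its metal sleeve's rim, 56 mm above the table; z up. The sleeve's axis is NOT here but 2 to 3.3 mm off sideways, in an unknown direction that has to be felt: the gauge's pilot meets the taper and is pushed towards the true axis. The flange rests on the rim when it is at this height
- block: the same block with its sleeve, origin under its centre. The sleeve is a flanged tube: rim diameter 60; its mouth tapers from diameter 48 at the rim to the bore, diameter 34, at 8 mm down, and the bore runs straight to 48 mm below the rim, so the gauge's pilot has about 1 mm of room all round. The sprung plungers resist going in with some 2 to 7 N
- stand_mouth (a point): centre of the top of the gauge's stand, a fixed wooden ring (outer diameter 74, hole 48 mm) on three pins over a round foot, its top 56 mm above the table; the gauge hangs in it by the flange, the flange's underside at this height
- round_hole (a point): top centre of the round wooden holder (diameter 80, height 50 mm, fixed, hole diameter 26 mm): not to be measured
- pliers: black-handled pliers lying loose, origin at the joint, a bystander
- bowl: small open green bowl, diameter 100, height 40 mm, origin under its centre, a bystander
- cup: white plastic cup, diameter 76, height 95 mm, origin under its centre, a bystander
- spool: empty wooden spool, diameter 28, height 30 mm, origin under its centre, a bystander
- tin: small brass tin, diameter 32, height 18 mm, origin under its centre, a bystander
- driver: screwdriver, 150 mm long, lying loose, a bystander
- punch_pad: black rubber pad, 70 x 50 x 16 mm, origin under its centre, a bystander
Things that resemble listed ones, but are neither listed nor needed, are in the scene too. What is shaped like the part that bears gauge_flange but blue is not meant.

How it is judged (in metres and radians):
On the way, in this order (a step that is already met when the one before it is completed fails the run):
1. the gauge is fully down in the sleeve of the square block (flange within 1.5 mm of the rim's height), not yet locked (z of gauge_flange in the frame of bore below 0.0015 m and horizontal distance between gauge_flange and bore below 0.008 m and value of joint lock_cap below 0.002 m), for 0.2 s.
2. the lock cap is pressed down while the gauge is fully down in the bore (value of joint lock_cap above 0.0045 m and z of gauge_flange in the frame of bore below 0.0015 m and horizontal distance between gauge_flange and bore below 0.008 m), for 0.2 s.
3. the gauge is out of the bore, its reading kept at 34 mm within 1 mm (z of gauge_flange in the frame of bore above 0.042 m and distance between tip_a and tip_b between 0.033 and 0.035 m), for 0.1 s.
At the end, for the whole second after the job is handed in: the gauge hangs upright in its stand, released, its flange resting on the stand's top (within 2 mm in height, 8 mm sideways, 0.06 rad of upright), the cap still down (more than 4.5 mm) and the distance between its plunger tips still 34 mm within 1 mm (horizontal distance between gauge_flange and stand_mouth below 0.008 m and z of gauge_flange in the frame of stand_mouth between -0.003 and 0.002 m and angle between gauge_flange's own z axis and vertical below 0.06 rad and distance between tip_a and tip_b between 0.033 and 0.035 m and value of joint lock_cap above 0.0045 m); the robot touches nothing.
It fails at once if more than 30 N between the gauge and the candle block with its sleeve (contact force between gauge and block above 30 N).
It fails at once if a bystander moved more than 30 mm (distance of any of pliers, bowl, cup, spool, tin, driver, punch_pad from where it was at the start of the episode above 0.03 m).
It also fails if it takes over 69 s, if anything falls off the work surface, if the arm or the gripper's body presses on something with over 40 N, if the wrist force passes 120 N, or if a joint passes its speed limit or range.

## Robot

A 6-joint arm with a two-finger parallel gripper is mounted at the origin on the work surface. World frame = base frame: x ahead of the robot, y to its left, z up, the work surface at z = 0. Lengths are in m, angles in degrees, forces in N, time in s.
With the tool pointing down it reaches from about 0.4 to 0.825 m from the base axis. Payload 7 kg.
Tool frame: the origin (TCP) lies midway between the tips of the shut fingers; the grasp point (between the pads) lies r.hold_point_z behind it (r.hold_point_z is the distance from the TCP to the grasp point, in m); z points along the fingers, x is the direction in which the jaws open and shut, and the axes are right-handed (so a half turn about z gives the same grasp; the last joint's range is limited). The gripper opens to 88 mm and grips with 3 to 60 N. Pads are 19 mm wide; open, the fingers measure 130 mm over their backs; the gripper's body (78 mm by 193 mm) begins 47 mm behind the grasp point.
Start: joints at [82.741, 20.546, 0.682, 0, -70.136, -16.507], TCP at [0.272, 0.618, 0.227] pointing down, gripper open.
Joint ranges: [-176.03, 176.03], [-82.01, 121.73], [-58.28, 71.71], [-173.87, 95.51], [-174.79, -0.11], [-173.66, 173.66]. Speed limits (degrees/s): [136.94, 136.94, 172.46, 180, 180, 180].

## Interface

Orientations are given as [roll, pitch, yaw] about the fixed x, y, z axes, in that order (R = Rz(yaw) Ry(pitch) Rx(roll)).
In Python, from plant import get_state, viewer, close_job, r gives the robot as it stands.
- The arm moves only by the tool apply_moves, never from a script. Its argument "plan" is a list of rows, each a list of 3 entries, a list of its own where there are three numbers: the closure in counts, from 0 (fully open) to 255 (shut), then the shift along the tool's x, y, z in units of 50 mm (1.0 is 50 mm), then the turn about the tool's z in units of 6 degrees (1.0 is 6 degrees). A call has 1 to 12 rows; each row shifts and turns the commanded pose from where the row before left it, along the tool's axes as they then stand; what a row does not reach is not made up. A row lasts 1/8 s, in which the tool goes at most 62.5 mm and 10.7 degrees, less where a joint would pass 70% of its speed; a pose out of reach is approached as far as the arm can. A call is refused whole if a number of a shift passes 1 or a number of a turn 1, either way. A call with a gripper value outside its range is refused whole. The fingers move at their own pace and stop on an object; "squeeze" is the grip in N (left out, the last holds). Time passes only in rows, so rows that do not move let the fingers close. It gives the time, the measured TCP pose, the force and the opening at its end, in the units of the state.
- get_state(): the state, without advancing time (a new reading comes with each control period).
- viewer.capture(name): name is "scene" or "top" or "wrist"; returns a dict with "frame" (480x640x3 uint8, blue, green, red), "K" (3x3 intrinsics, pixels), "R" (3x3) and "t" (3): a world point X has camera coordinates R X + t; the wrist camera has in their place "mount" (4x4, takes a point from camera to tool coordinates, whose origin is the TCP and whose axes are the tool frame's). Camera axes: x right, y down, z forward; pixel columns grow to the right and rows downward; lengths in m; the calibration is good to about 2 mm. A picture is of the moment at which its call begins: read the wrist's pose just before it. There is no depth.
- close_job(): hands the job in, once; it reports no verdict.
The state is a dict: "time_s": time; "joints": joint angles; "qd": joint speeds; "joint_torque": joint torques, N m; "tcp_pos": TCP position; "eef_rot": TCP orientation; "contact_force": force on the tool from outside, world axes, zero at the start; "moment": the same for the moment, N m; "gripper_width": finger opening in m.
Only numpy, scipy, OpenCV 4.12 (cv2) and the standard library are available. Lean on these libraries where they do the work, as an engineer would, in place of code of your own. Each camera call takes 0.05 s, during which the arm holds its last target.

## Working session

There is one attempt and no reset: what is moved stays moved. The work goes in short steps, Python scripts to look and compute and a tool call to move; the robot and the scene stay as the last step left them, time stands still between calls to the robot, and variables do not carry over. Pictures are saved under pics/ and viewed, and the job is handed in when it is done.

Besides the shell and the picture viewer there is one more tool, called after ">>>" as name(argument=value, ...) on one line, values as JSON. apply_moves: Moves the arm, as the interface text tells. Its arguments: {"type":"object","properties":{"plan":{"type":"array","items":{"type":"array"}},"squeeze":{"type":"number"}},"required":["plan"]}

```bash
ls; mkdir -p pics
python3 - <<'E'
from plant import get_state, viewer, r
import cv2
print(get_state()); print(r.hold_point_z)
for n in ("scene","top","wrist"):
    c=viewer.capture(n); cv2.imwrite(f"pics/{n}0.png",c["frame"]); print(n,c["K"].tolist(),{k:c[k].tolist() for k in c if k in("R","t","mount")})
print(get_state()["time_s"])
E
```

```text
pics
{'time_s': 0.0, 'joints': array([ 8.27404998e+01,  2.05921163e+01,  6.32749762e-01, -2.05698774e-02,
       -7.01332424e+01, -1.65066759e+01]), 'qd': array([-0.04127638,  0.01887879,  0.03672448, -0.02220394,  0.02439917,
        0.01091176]), 'joint_torque': array([ 4.60474203e-04, -5.82712519e+01,  2.93043101e+01,  6.99726105e+00,
        6.83893843e-03, -1.48835288e-04]), 'tcp_pos': array([0.27185638, 0.61730535, 0.22560578]), 'eef_rot': array([-1.79992224e+02, -9.42867329e-02, -1.13773188e+02]), 'contact_force': array([-0.18858203, -0.80124672, -0.00681328]), 'moment': array([-0.01716295, -0.01132273, -0.01143388]), 'gripper_width': 0.08771107480823119}
0.0188
scene [[574.2420715186323, 0.0, 322.941836236392], [0.0, 574.2420715186323, 238.43451317888972], [0.0, 0.0, 1.0]] {'R': [[-0.3919962404320979, 0.9199407900638543, 0.006920279170120734], [0.52097941359298, 0.2281820020786348, -0.822504361410747], [-0.7582343952231496, -0.3188132944280671, -0.5687167002968235]], 't': [0.20457798202621408, -0.19020389701102786, 1.478716497473864]}
top [[515.3171656192671, 0.0, 310.37144797557096], [0.0, 515.3171656192671, 245.44321068804922], [0.0, 0.0, 1.0]] {'R': [[-0.021297826352450113, -0.9997611848660619, 0.004896511806282405], [-0.9877482978841019, 0.020284090965491976, -0.1547315600669869], [0.15459528653785276, -0.008131967099775246, -0.9879444156891458]], 't': [-0.009371913921074278, 0.5189009840944476, 1.205480725342007]}
wrist [[416.95715986582394, 0.0, 316.22992639979395], [0.0, 416.95715986582394, 241.40130625946315], [0.0, 0.0, 1.0]] {'mount': [[0.9999999070906525, -0.00043016201805020477, -2.7916383877426613e-05, 0.00031626996421629805], [0.0004236640381304685, 0.9688129039469311, 0.2477930137326247, -0.06580802252260011], [-7.95453899139617e-05, -0.24779300253750547, 0.9688129961793341, -0.15832817432814117], [0.0, 0.0, 0.0, 1.0]]}
0.15
```

View pics/scene0.png

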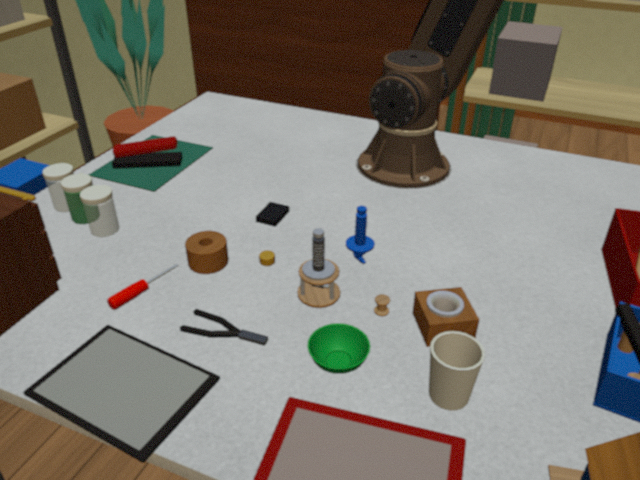

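View pics/top0.png

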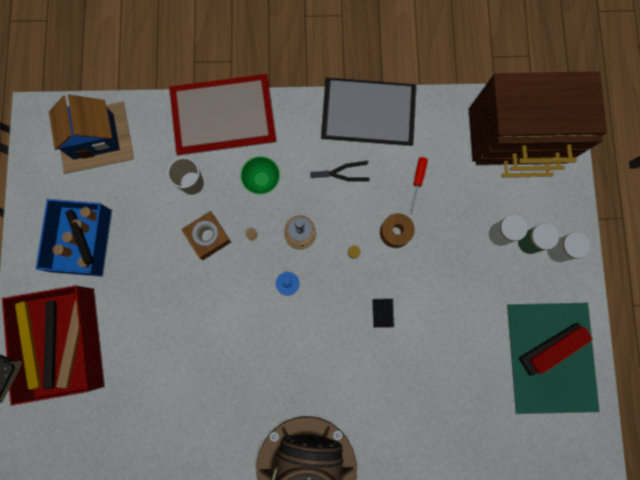

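View pics/wrist0.png

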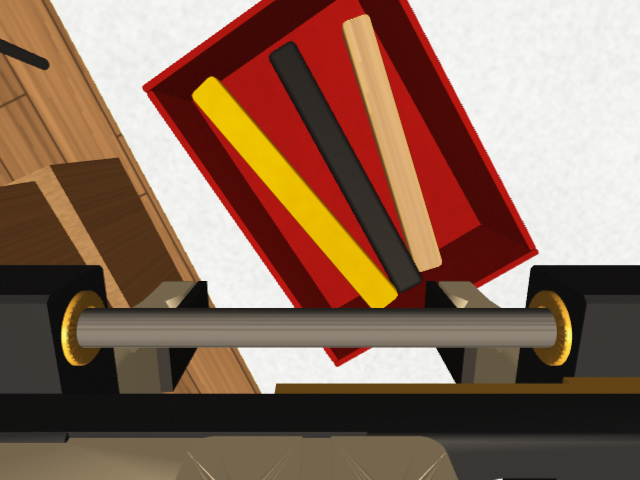

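Scene shows the steel gauge in its wooden stand at scene (318,250)/top (300,232). The lookalike is the blue gauge at scene (360,235)/top (287,283). The square block is at scene (445,315)/top (206,235), and the round holder, which isn't wanted, is at scene (207,250)/top (397,230). I choose the steel gauge and the square block, then check close crops.

```bash
cat > h.py <<'E'
import numpy as np, cv2
from plant import get_state, viewer, r
def ray(c,px):
    d=np.linalg.inv(c["K"])@np.array([px[0],px[1],1.])
    return -c["R"].T@c["t"], c["R"].T@d
def onplane(c,px,z):
    o,d=ray(c,px); return o+d*(z-o[2])/d[2]
def proj(c,X):
    p=c["K"]@(c["R"]@np.array(X)+c["t"]); return p[:2]/p[2]
def tri(c1,p1,c2,p2):
    o1,d1=ray(c1,p1);o2,d2=ray(c2,p2)
    d1/=np.linalg.norm(d1);d2/=np.linalg.norm(d2)
    s=np.linalg.lstsq(np.c_[d1,-d2],o2-o1,rcond=None)[0]
    a=o1+s[0]*d1;b=o2+s[1]*d2
    return (a+b)/2,np.linalg.norm(a-b)
def rpy(R_):
    from scipy.spatial.transform import Rotation as Ro
    return Ro.from_euler('xyz',R_,degrees=True).as_matrix()
def wristcam():
    s=get_state(); c=dict(viewer.capture("wrist")); M=c["mount"]
    T=np.eye(4);T[:3,:3]=rpy(s["eef_rot"]);T[:3,3]=s["tcp_pos"]
    W=T@M; c["R"]=W[:3,:3].T; c["t"]=-c["R"]@W[:3,3]; c["s"]=s
    return c
E
python3 - <<'E'
from h import *
a=viewer.capture("scene");b=viewer.capture("top")
i=[cv2.resize(a["frame"][200:355,270:490],None,fx=3.6,fy=3.6,interpolation=cv2.INTER_CUBIC),
cv2.resize(b["frame"][150:310,160:340],None,fx=3.6,fy=3.6,interpolation=cv2.INTER_CUBIC)]
cv2.imwrite("pics/s1.png",i[0]);cv2.imwrite("pics/t1.png",i[1])
for px,z in(((300,232),.056),((206,235),.056),((287,283),.05),((185,177),.09)):print(onplane(b,px,z))
E
```

```text
[0.54926658 0.00406185 0.056     ]
[0.54656065 0.22900344 0.056     ]
[0.4281058  0.03718445 0.05      ]
[0.68084548 0.27334945 0.09      ]
```

View pics/s1.png

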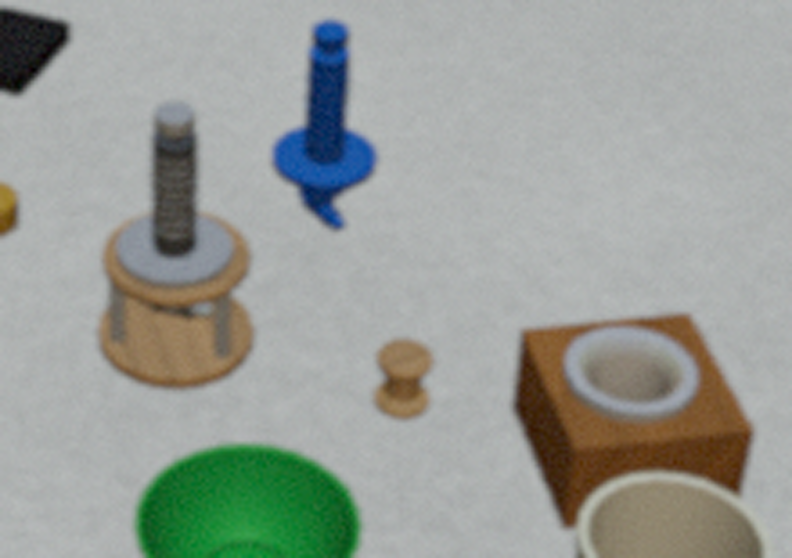

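View pics/t1.png

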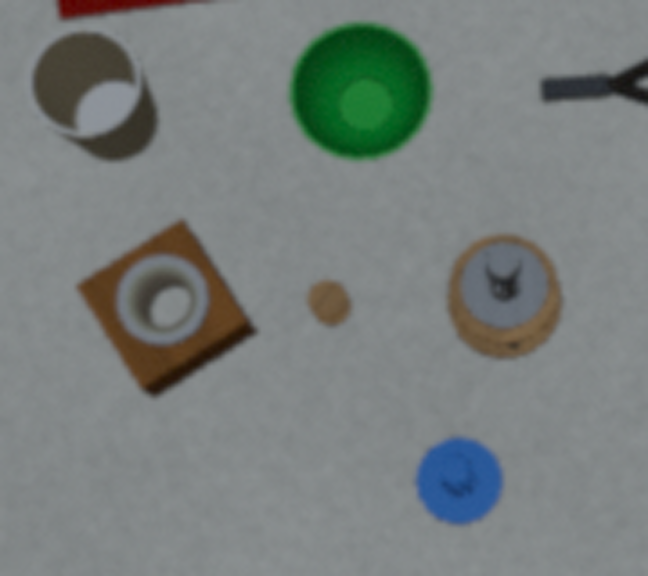

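>>> apply_moves(plan=[[0,[0,0,0],-1],[0,[0,0,0],-1],[0,[0,0,0],-1],[0,[0,0,0],-0.96],[0,[0.97,-0.63,0],0],[0,[0.97,-0.63,0],0],[0,[0.97,-0.63,0],0],[0,[0.97,-0.63,0],0],[0,[0.97,-0.63,0],0],[0,[0.97,-0.63,0],0],[0,[0.97,-0.63,0],0],[0,[0.97,-0.63,0],0]], squeeze=30)

```text
time_s: 1.75
tcp_pos: [0.5248, 0.2281, 0.2268]
eef_rot: [-180.0, 0.0, -90.0]
contact_force: [2.0, 0.5, 0.7]
gripper_width: 0.0876
```

Run:
```python
from h import *
c=wristcam(); cv2.imwrite("pics/w1.png",c["frame"]); s=c["s"]; print(s["time_s"],s["tcp_pos"],s["eef_rot"],s["qd"]); import pickle; pickle.dump(c,open("w1.pkl","wb"))
```

```text
1.75 [0.52475005 0.22806715 0.22680589] [-1.79977784e+02  2.07325245e-02 -8.99907326e+01] [-48.15674862   5.5234393    6.74807464   0.05924187  -1.26688305
  47.83562327]
```

View pics/w1.png

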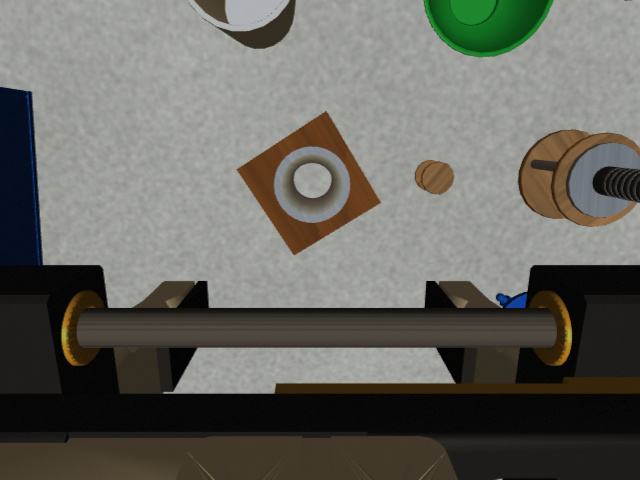

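The wrist view shows the square block centred near (309,183), with corners at (326,111), (380,202), (294,254) and (237,169). The sleeve rim is near (312,185) and the stand with the gauge is at the right, near (600,185). The arm was still settling, so I'll take the picture again and measure.

Run:
```python
from h import *
viewer.capture("wrist");viewer.capture("wrist")
c=wristcam(); s=c["s"]; print(s["time_s"],s["tcp_pos"],s["eef_rot"],s["qd"]); import pickle; pickle.dump(c,open("w1.pkl","wb"))
f=c["frame"]; hsv=cv2.cvtColor(f,cv2.COLOR_BGR2HSV)
cr=f[95:270,225:395]; print(hsv[180,250],hsv[190,285],hsv[180,313],hsv[190,150],hsv[205,360])
cv2.imwrite("pics/w1c.png",cv2.resize(cr,None,fx=3.4,fy=3.4,interpolation=cv2.INTER_CUBIC))
```

```text
1.9 [0.52500147 0.22723141 0.22641185] [ 1.79985058e+02 -1.78260600e-02 -9.02479583e+01] [ 3.04654506 -0.14233935 -0.11949974 -0.38233187  0.08254698 -1.61621743]
[ 13 187  98] [ 26  38 106] [ 38   6 161] [ 38   6 162] [ 13 183 107]
```

View pics/w1c.png

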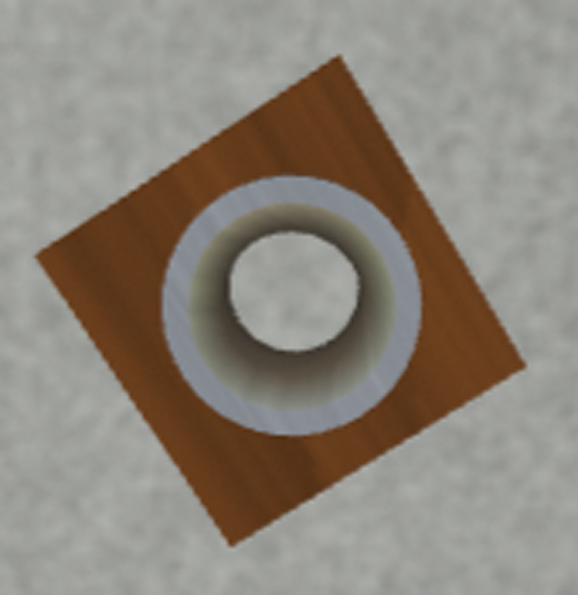

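Run:
```python
from h import *
import pickle; c=pickle.load(open("w1.pkl","rb")); f=c["frame"]; hsv=cv2.cvtColor(f,cv2.COLOR_BGR2HSV)
x0,y0,x1,y1=225,95,395,270
wood=cv2.inRange(hsv,(5,120,30),(22,255,200)); m=np.zeros_like(wood); m[y0:y1,x0:x1]=wood[y0:y1,x0:x1]
cs,_=cv2.findContours(m,cv2.RETR_CCOMP,cv2.CHAIN_APPROX_NONE); cs=sorted(cs,key=cv2.contourArea)
o=cs[-1]; w=np.array([onplane(c,p[0],.05)[:2] for p in o],np.float32)*1000
rct=cv2.minAreaRect(w); print("block",rct)
h=cs[-2]; w=np.array([onplane(c,p[0],.056)[:2] for p in h],np.float32)*1000
print("rim",cv2.fitEllipse(w))
# low hole: bright floor region seen through the bore
g=cv2.inRange(hsv,(0,0,135),(180,18,255)); m2=np.zeros_like(g); m2[145:215,280:345]=g[145:215,280:345]
cs,_=cv2.findContours(m2,cv2.RETR_EXTERNAL,cv2.CHAIN_APPROX_NONE)
for k in cs:
    if cv2.contourArea(k)>300:
        print(cv2.boundingRect(k),cv2.contourArea(k))
        for z in(.008,.002): w=np.array([onplane(c,p[0],z)[:2] for p in k],np.float32)*1000; print(z,cv2.fitEllipse(w))
print("gauge rough",onplane(c,(600,183),.061))
```

```text
block ((550.8316040039062, 233.83523559570312), (83.37863159179688, 83.4036865234375), 32.05561828613281)
rim ((552.22021484375, 231.7230224609375), (61.251976013183594, 61.37432098388672), 176.767578125)
(293, 164, 37, 34) 954.0
0.008 ((550.9380493164062, 231.7378387451172), (29.86850357055664, 32.793418884277344), 171.75469970703125)
0.002 ((550.303955078125, 231.81591796875), (30.344223022460938, 33.31570816040039), 171.75477600097656)
gauge rough [0.55346817 0.00741468 0.061     ]
```

Block centre (0.5508, 0.2338) with 83.4 mm sides (given 84). The sleeve rim looks centred at (0.5522, 0.2317), which is 2.5 mm off and consistent with the 2–3.3 mm given. Next the gauge.

>>> apply_moves(plan=[[0,[0.88,-0.04,0],0],[0,[0.88,-0.04,0],0],[0,[0.88,-0.04,0],0],[0,[0.88,-0.04,0],0],[0,[0.88,-0.04,0],0],[0,[0,0,0],0],[0,[0,0,0],0]])

```text
time_s: 2.82
tcp_pos: [0.534, 0.0106, 0.2266]
eef_rot: [-180.0, 0.0, -90.0]
contact_force: [0.1, -0.4, 0.3]
gripper_width: 0.0877
```

Run:
```python
from h import *
c=wristcam(); cv2.imwrite("pics/w2.png",c["frame"]); s=c["s"]; print(s["time_s"],s["tcp_pos"],s["eef_rot"],s["qd"],s["contact_force"]); import pickle; pickle.dump(c,open("w2.pkl","wb"))
```

```text
2.825 [0.53396392 0.01061324 0.22661703] [-1.79987680e+02  1.44438059e-02 -8.99729215e+01] [0.8611284  0.16461751 0.19455699 0.05216856 0.06967851 0.08728113] [ 0.11467629 -0.36204482  0.29486832]
```

View pics/w2.png

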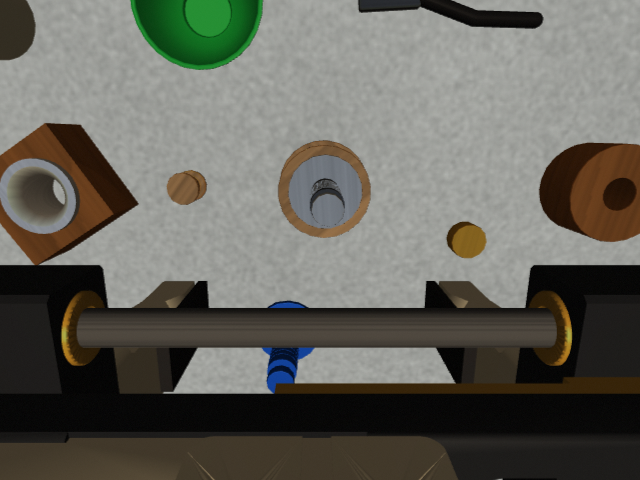

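The picture shows the steel gauge upright in its stand: flange ring around (325,188), cap at (327,210). The blue lookalike is at (285,345), behind the bar. Measuring next.

Run:
```python
from h import *
import pickle; c=pickle.load(open("w2.pkl","rb")); f=c["frame"]; hsv=cv2.cvtColor(f,cv2.COLOR_BGR2HSV)
wood=cv2.inRange(hsv,(5,60,30),(25,255,255)); m=np.zeros_like(wood); m[130:245,270:380]=wood[130:245,270:380]
cs,_=cv2.findContours(m,cv2.RETR_CCOMP,cv2.CHAIN_APPROX_NONE); cs=sorted(cs,key=cv2.contourArea)
for k,z in((cs[-1],.056),(cs[-2],.061)):
    w=np.array([onplane(c,p[0],z)[:2] for p in k],np.float32)*1000; print(cv2.fitEllipse(w), cv2.minEnclosingCircle(w))
cv2.imwrite("pics/w2c.png",cv2.resize(f[130:245,265:385],None,fx=5,fy=5,interpolation=cv2.INTER_CUBIC))
print("cap",onplane(c,(327.5,210),.14))
```

```text
((557.2427978515625, 4.757193565368652), (72.08363342285156, 76.04198455810547), 97.15412139892578) ((557.5105590820312, 4.642184257507324), 38.34436798095703)
((556.5323486328125, 3.9331350326538086), (57.825416564941406, 58.13597869873047), 171.0834503173828) ((556.7178955078125, 3.9311344623565674), 29.565143585205078)
cap [0.55633096 0.00385456 0.14      ]
```

View pics/w2c.png

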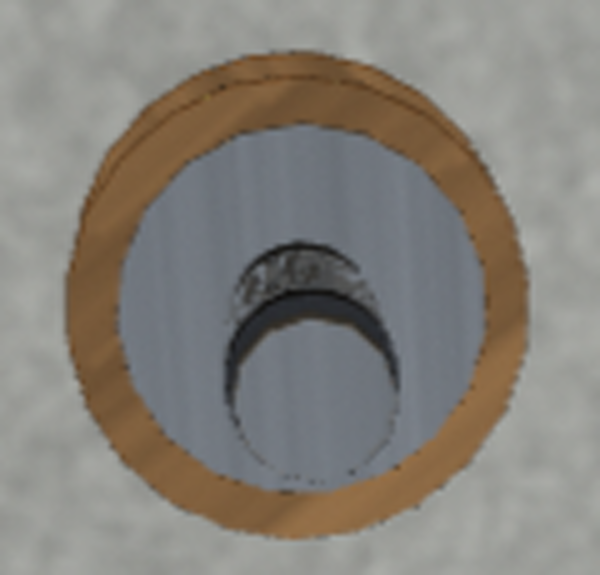

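>>> apply_moves(plan=[[0,[0.134,-0.45,0],0],[0,[0,0,0],0],[0,[0,0,0.7],0],[0,[0,0,0.7],0],[0,[0,0,0.7],0],[0,[0,0,0.5],0],[0,[0,0,0.29],0],[0,[0,0,0],0],[0,[0,0,0],0]])

```text
time_s: 4.0
tcp_pos: [0.5572, 0.0035, 0.0831]
eef_rot: [-179.9, 0.0, -90.0]
contact_force: [-0.1, 0.0, 0.6]
gripper_width: 0.0875
```

Run:
```python
from h import *
c=wristcam(); cv2.imwrite("pics/w3.png",c["frame"]); s=c["s"]; print(s["time_s"],s["tcp_pos"],s["eef_rot"],s["contact_force"])
```

```text
4.0 [0.55716029 0.00345256 0.08308731] [-1.79913731e+02  1.70860214e-02 -8.99722202e+01] [-0.10200329  0.00622687  0.59423302]
```

View pics/w3.png

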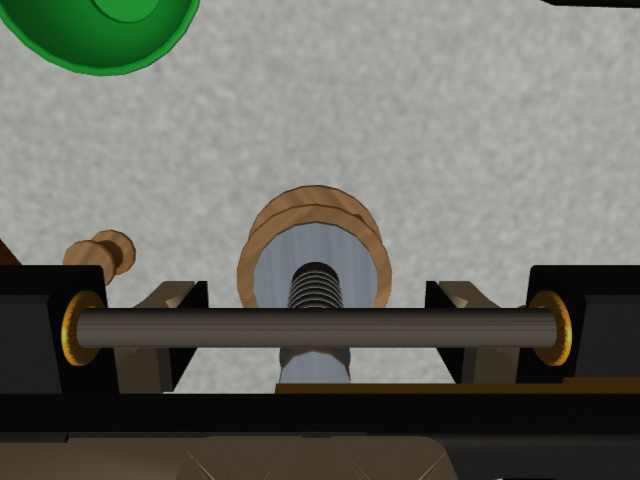

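The handle sits between the pads (col ~315). Close.

>>> apply_moves(plan=[[255,[0,0,0],0],[255,[0,0,0],0],[255,[0,0,0],0],[255,[0,0,0],0],[255,[0,0,0],0],[255,[0,0,0],0],[255,[0,0,0],0]], squeeze=30)

```text
time_s: 4.92
tcp_pos: [0.5565, 0.003, 0.082]
eef_rot: [180.0, 0.0, -90.0]
contact_force: [-0.4, 2.5, 0.2]
gripper_width: 0.0229
```

>>> apply_moves(plan=[[255,[0,0,-0.2],0],[255,[0,0,-0.4],0],[255,[0,0,-0.4],0],[255,[0,0,-0.5],0],[255,[0,0,-0.5],0],[255,[0,0,0],0],[255,[0,0,0],0]])

```text
time_s: 5.8
tcp_pos: [0.5559, 0.003, 0.1816]
eef_rot: [180.0, 0.0, -90.0]
contact_force: [-0.6, 0.4, -1.5]
gripper_width: 0.0214
```

Run:
```python
from h import *
s=get_state();print(s["contact_force"],s["moment"])
c=wristcam(); cv2.imwrite("pics/w4.png",c["frame"]);a=viewer.capture("scene");cv2.imwrite("pics/s4.png",cv2.resize(a["frame"][150:350,230:490],None,fx=3,fy=3))
```

```text
[-0.64989769  0.39400749 -1.52670585] [-0.0455669  -0.00021519 -0.00301408]
```

View pics/w4.png

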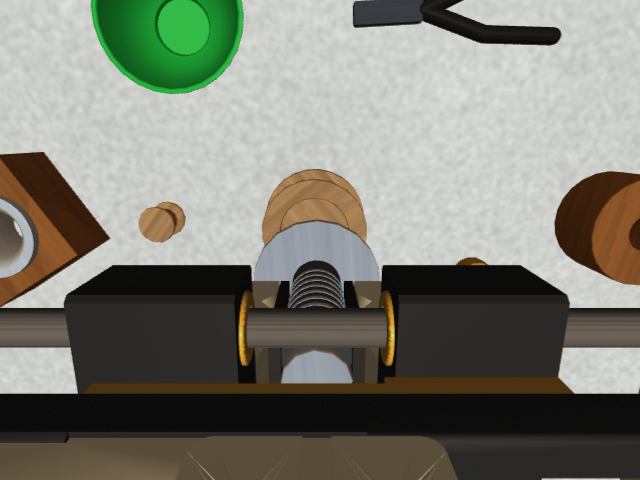

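View pics/s4.png

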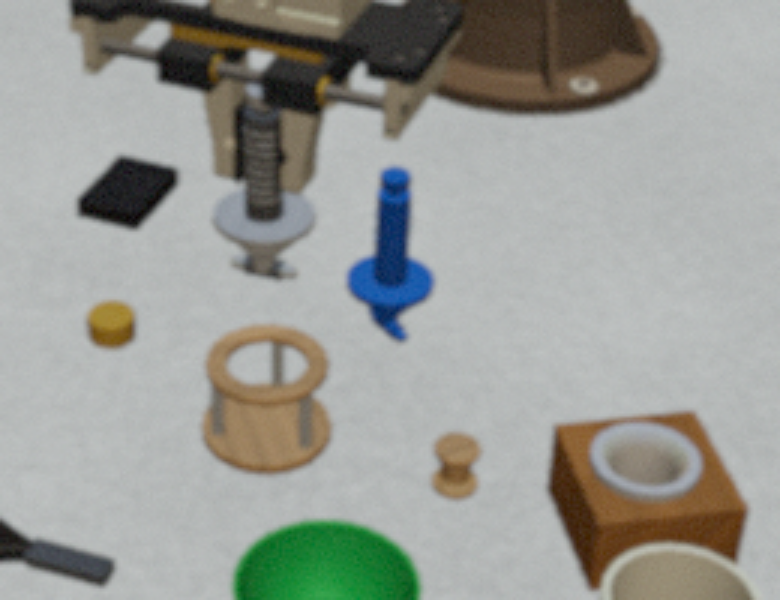

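The gauge is held upright and clear of the stand (scene crop: flange at (265,215)). Move over the sleeve.

>>> apply_moves(plan=[[255,[-0.915,0.015,0],0],[255,[-0.915,0.015,0],0],[255,[-0.915,0.015,0],0],[255,[-0.915,0.015,0],0],[255,[-0.915,0.015,0],0],[255,[0,0,0],0],[255,[0,0,0.4],0],[255,[0,0,0.4],0],[255,[0,0,0.4],0],[255,[0,0,0],0],[255,[0,0,0],0]])

```text
time_s: 7.28
tcp_pos: [0.553, 0.2315, 0.1225]
eef_rot: [-180.0, -0.0, -90.0]
contact_force: [0.3, 0.0, -0.6]
gripper_width: 0.0216
```

Run:
```python
from h import *
s=get_state();print(s["time_s"],s["tcp_pos"],s["contact_force"],s["moment"])
c=wristcam(); cv2.imwrite("pics/w5.png",c["frame"]);a=viewer.capture("scene");cv2.imwrite("pics/s5.png",cv2.resize(a["frame"][200:350,370:520],None,fx=4,fy=4))
t=viewer.capture("top");cv2.imwrite("pics/t5.png",cv2.resize(t["frame"][180:280,150:270],None,fx=5,fy=5))
```

```text
7.275 [0.55304205 0.23151054 0.12245297] [ 0.25712063  0.03081981 -0.61381672] [-3.98348860e-02 -4.26787205e-02 -1.82452903e-05]
```

View pics/w5.png

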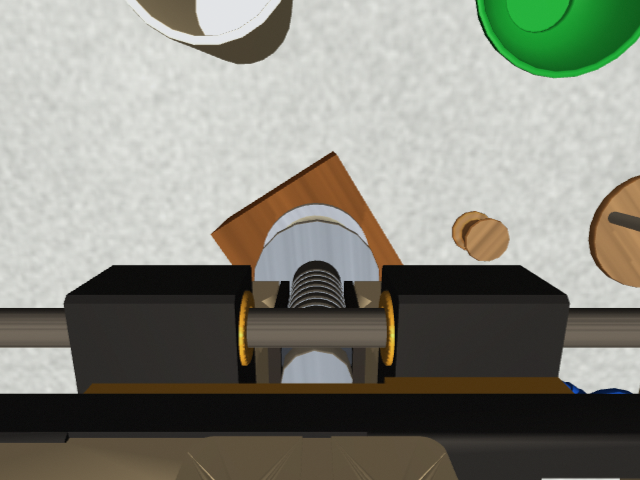

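View pics/s5.png

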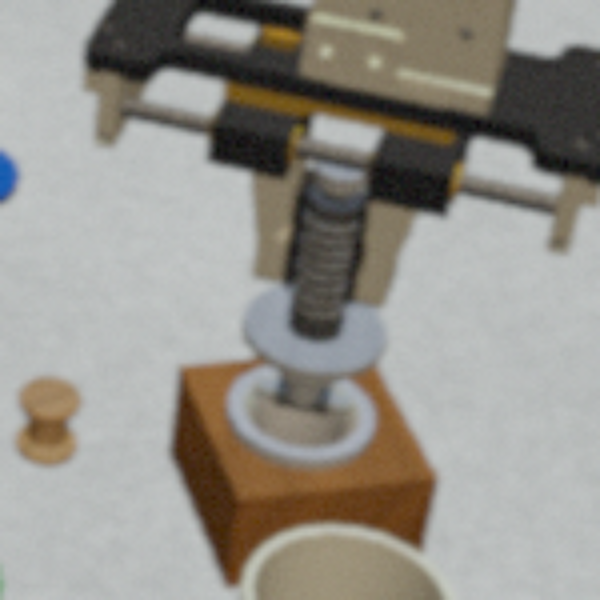

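Run:
```python
from h import *
from scipy.optimize import least_squares
c=wristcam(); f=c["frame"]; import pickle; pickle.dump(c,open("w5.pkl","wb"))
cv2.imwrite("pics/w5c.png",cv2.resize(f[190:290,235:400],None,fx=4.5,fy=4.5,interpolation=cv2.INTER_CUBIC))
hsv=cv2.cvtColor(f,cv2.COLOR_BGR2HSV)
# rim outer
P=[]
for u in range(266,368,3):
    col=hsv[190:262,u,1].astype(int); k=np.where(col>110)[0]
    if len(k): P.append((u,190+k.max()+.5))
def fit(P,z,R):
    w=np.array([onplane(c,p,z)[:2] for p in P])*1000
    s=least_squares(lambda q:np.hypot(w[:,0]-q[0],w[:,1]-q[1])-R,w.mean(0)-[20,0],loss="soft_l1"); return s.x,np.abs(s.fun).max()
print(len(P),P[::6],fit(P,.056,30))
g=cv2.GaussianBlur(cv2.cvtColor(f,cv2.COLOR_BGR2GRAY),(3,3),0)
for u in (290,316,340): print(u,g[200:236,u].tolist())
```

```text
34 [(266, np.float64(237.5)), (284, np.float64(214.5)), (302, np.float64(204.5)), (320, np.float64(203.5)), (338, np.float64(207.5)), (356, np.float64(220.5))] (array([552.87295972, 231.74451414]), np.float64(0.395137617880966))
290 [99, 100, 101, 102, 102, 103, 103, 104, 103, 101, 101, 127, 167, 187, 189, 190, 191, 191, 192, 192, 192, 192, 192, 191, 180, 146, 110, 116, 145, 157, 158, 159, 159, 159, 159, 159]
316 [85, 85, 84, 87, 117, 165, 187, 188, 188, 188, 187, 187, 187, 186, 184, 178, 166, 155, 136, 105, 95, 123, 152, 161, 161, 161, 161, 161, 160, 160, 160, 160, 160, 160, 160, 161]
340 [93, 93, 94, 94, 95, 96, 96, 94, 91, 108, 149, 181, 189, 189, 189, 189, 188, 188, 188, 188, 187, 185, 175, 149, 115, 107, 132, 154, 160, 160, 160, 161, 161, 161, 161, 161]
```

View pics/w5c.png

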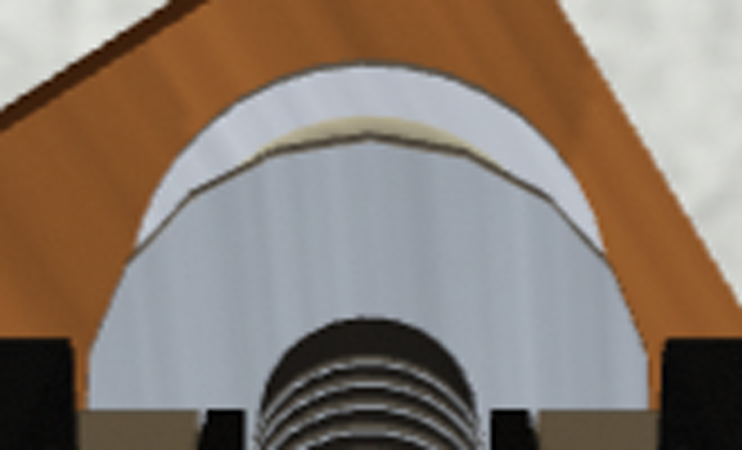

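Run:
```python
from h import *
from scipy.optimize import least_squares
import pickle; c=pickle.load(open("w5.pkl","rb"))
P=np.array([(366,135),(268,155),(193,194),(125,264),(468,155),(550,199),(608,260),(89,355),(648,355)])/4.5+[235,190]
z=c["s"]["tcp_pos"][2]-.082+.061
for zz in (z,z-.005):
    w=np.array([onplane(c,p,zz)[:2] for p in P])*1000
    s=least_squares(lambda q:np.hypot(w[:,0]-q[0],w[:,1]-q[1])-q[2],[552,231,29]); print(zz,s.x,s.fun)
print(c["s"]["tcp_pos"])
```

```text
0.10197565460861735 [553.76056694 231.58721924  28.81358236] [ 0.1730821  -0.09849804 -0.02487669  0.09615834 -0.1117836  -0.02318509
  0.03561028 -0.05201865  0.00551134]
0.09697565460861735 [551.94994638 231.58594149  29.61661408] [ 0.17790589 -0.10124317 -0.02557001  0.09883826 -0.11489899 -0.02383126
  0.03660274 -0.0534684   0.00566494]
[0.55320249 0.23192735 0.12297565]
```

Relative view: the flange centre is 0.9 mm off the rim centre in x and aligned in y. Correct that and descend gently.

>>> apply_moves(plan=[[255,[0,0.018,0],0],[255,[0,0,0.1],0],[255,[0,0,0.1],0],[255,[0,0,0.06],0],[255,[0,0,0.06],0],[255,[0,0,0],0]])

```text
time_s: 8.22
tcp_pos: [0.5519, 0.2318, 0.1056]
eef_rot: [180.0, -0.0, -90.0]
contact_force: [1.4, -0.0, -1.7]
gripper_width: 0.0214
```

>>> apply_moves(plan=[[255,[0,0,0.04],0],[255,[0,0,0.04],0],[255,[0,0,0],0]])

```text
time_s: 8.6
tcp_pos: [0.5516, 0.2316, 0.1016]
eef_rot: [180.0, -0.0, -90.0]
contact_force: [0.8, 0.1, -2.9]
gripper_width: 0.0215
```

>>> apply_moves(plan=[[255,[0,0,0.04],0],[255,[0,0,0.04],0],[255,[0,0,0],0]])

```text
time_s: 8.98
tcp_pos: [0.5517, 0.2317, 0.0977]
eef_rot: [180.0, -0.0, -90.0]
contact_force: [1.4, 0.5, -3.1]
gripper_width: 0.0218
```

>>> apply_moves(plan=[[255,[0,0,0.04],0],[255,[0,0,0.04],0],[255,[0,0,0],0]])

```text
time_s: 9.35
tcp_pos: [0.5518, 0.2317, 0.0937]
eef_rot: [180.0, -0.0, -90.0]
contact_force: [1.2, -0.5, -3.0]
gripper_width: 0.0213
```

>>> apply_moves(plan=[[255,[0,0,0.03],0],[255,[0,0,0.03],0],[255,[0,0,0],0]])

```text
time_s: 9.72
tcp_pos: [0.5518, 0.2317, 0.0909]
eef_rot: [180.0, -0.0, -90.0]
contact_force: [1.3, -0.4, -1.9]
gripper_width: 0.021
```

Run:
```python
from h import *
for i in range(3):
    s=get_state();print(s["time_s"],s["tcp_pos"],s["contact_force"],s["moment"]);viewer.capture("top")
```

```text
9.725 [0.55177006 0.23173211 0.09085456] [ 1.28438908 -0.37690084 -1.94770248] [ 0.09036103 -0.27213764 -0.03377874]
9.775 [0.55176288 0.2316988  0.09085831] [ 1.05626485  0.05340407 -2.80439881] [-0.04583243 -0.30518123 -0.04752947]
9.825 [0.55176855 0.23172249 0.09085509] [ 1.03041573  0.21827195 -1.67002015] [-0.02245058 -0.32373873  0.04346735]
```

>>> apply_moves(plan=[[255,[0,-0.01,0],0],[255,[0,0,0.02],0],[255,[0,0,0.02],0],[255,[0,0,0],0]])

```text
time_s: 10.38
tcp_pos: [0.5524, 0.2318, 0.089]
eef_rot: [-180.0, 0.0, -90.0]
contact_force: [0.4, 0.2, -1.0]
gripper_width: 0.0214
```

>>> apply_moves(plan=[[255,[0,0,0.02],0],[255,[0,0,0.02],0],[255,[0,0,0],0]])

```text
time_s: 10.75
tcp_pos: [0.5524, 0.2318, 0.087]
eef_rot: [-180.0, 0.0, -90.0]
contact_force: [-0.2, -0.4, -0.6]
gripper_width: 0.0215
```

Run:
```python
from h import *
for i in range(2):
    s=get_state();print(s["time_s"],s["tcp_pos"],s["contact_force"],s["moment"]);c=wristcam()
cv2.imwrite("pics/w6.png",c["frame"]);a=viewer.capture("scene");cv2.imwrite("pics/s6.png",cv2.resize(a["frame"][200:350,370:520],None,fx=4,fy=4,interpolation=cv2.INTER_CUBIC))
```

```text
10.75 [0.55240307 0.2317726  0.0869643 ] [-0.24483233 -0.40551253 -0.5784256 ] [ 0.00421942 -0.24760817 -0.02353242]
10.8 [0.5523789  0.23176319 0.08696213] [ 0.96276804 -0.23328435 -1.376525  ] [-0.04870827 -0.31205867  0.04229787]
```

View pics/s6.png

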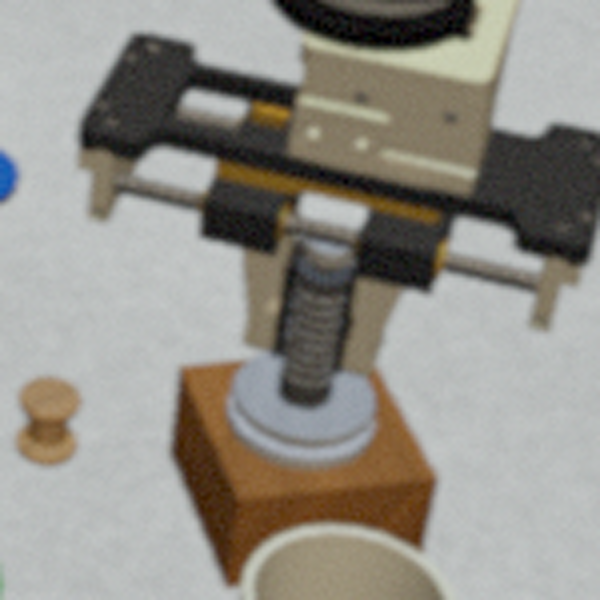

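View pics/w6.png

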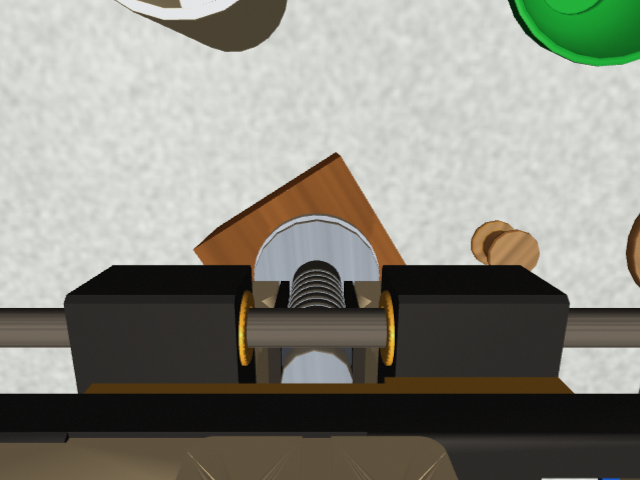

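The flange is now about 5 mm above the rim (scene crop (305,410)), level and centred, with low forces. Continue to contact.

>>> apply_moves(plan=[[255,[0,0,0.02],0],[255,[0,0,0.02],0],[255,[0,0,0.01],0],[255,[0,0,0],0]])

```text
time_s: 11.4
tcp_pos: [0.5523, 0.2317, 0.0845]
eef_rot: [180.0, -0.0, -90.0]
contact_force: [0.0, 0.1, -0.5]
gripper_width: 0.0215
```

>>> apply_moves(plan=[[255,[0,0,0.02],0],[255,[0,0,0.01],0],[255,[0,0,0],0]])

```text
time_s: 11.78
tcp_pos: [0.5523, 0.2317, 0.083]
eef_rot: [180.0, -0.0, -90.0]
contact_force: [0.4, 0.3, -0.2]
gripper_width: 0.0214
```

>>> apply_moves(plan=[[255,[0,0,0.01],0],[255,[0,0,0.01],0],[255,[0,0,0],0]])

```text
time_s: 12.15
tcp_pos: [0.5524, 0.2318, 0.0822]
eef_rot: [-180.0, 0.0, -90.0]
contact_force: [-0.7, 0.2, 2.1]
gripper_width: 0.0217
```

>>> apply_moves(plan=[[255,[0,0,0.01],0],[255,[0,0,0],0]])

```text
time_s: 12.4
tcp_pos: [0.5524, 0.2317, 0.0822]
eef_rot: [-180.0, 0.0, -90.0]
contact_force: [-2.1, -1.7, 5.4]
gripper_width: 0.0214
```

Run:
```python
from h import *
for i in range(3):
    s=get_state();print(s["time_s"],s["tcp_pos"],s["contact_force"],s["moment"]);c=wristcam()
cv2.imwrite("pics/w7.png",cv2.resize(c["frame"][190:290,235:400],None,fx=4.5,fy=4.5,interpolation=cv2.INTER_CUBIC));a=viewer.capture("scene");cv2.imwrite("pics/s7.png",cv2.resize(a["frame"][250:350,400:500],None,fx=6,fy=6,interpolation=cv2.INTER_CUBIC))
```

```text
12.4 [0.55242855 0.23173371 0.08219135] [-2.14899673 -1.72940392  5.42126253] [-0.29047101  0.84866268  0.00777647]
12.45 [0.55242099 0.23176173 0.08219696] [-0.98640427 -1.04415866  6.02768678] [-0.27576616  0.76497303  0.04370097]
12.5 [0.55244499 0.23176403 0.08219425] [-2.1084381  -1.07930021  6.85288888] [-0.299988    0.79198614 -0.03742523]
```

View pics/s7.png

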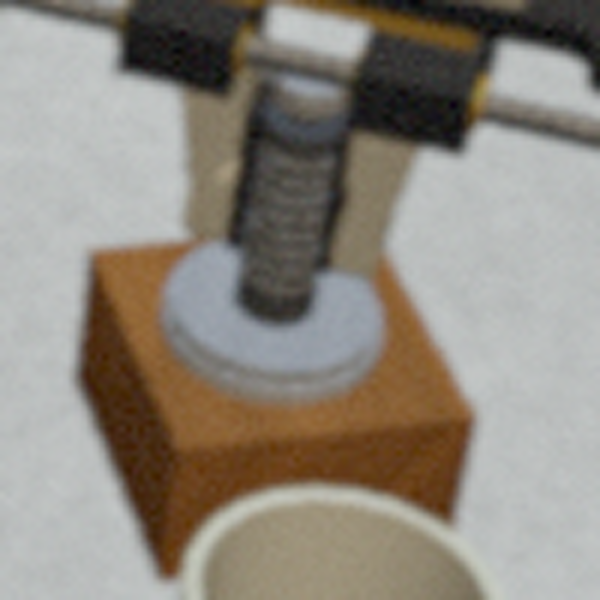

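View pics/w7.png

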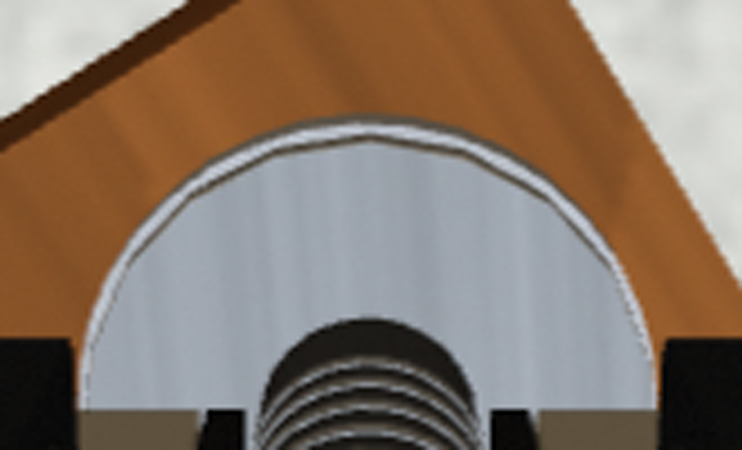

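The flange rests on the rim, with contact at TCP z 0.0822 and about 7 N. Release it and look.

>>> apply_moves(plan=[[200,[0,0,0],0],[100,[0,0,0],0],[0,[0,0,0],0],[0,[0,0,0],0],[0,[0,0,0],0],[0,[0,0,0],0],[0,[0,0,-0.4],0],[0,[0,0,-0.6],0],[0,[0,0,-0.7],0],[0,[0,0,0],0],[0,[0,0,0],0]])

```text
time_s: 13.98
tcp_pos: [0.552, 0.2317, 0.1662]
eef_rot: [180.0, 0.0, -90.0]
contact_force: [-0.2, 0.1, -0.8]
gripper_width: 0.0874
```

Run:
```python
from h import *
for i in range(3):
    s=get_state();print(s["time_s"],s["tcp_pos"],s["contact_force"],s["gripper_width"]);c=wristcam()
import pickle; pickle.dump(c,open("w8.pkl","wb"))
cv2.imwrite("pics/w8.png",c["frame"]);a=viewer.capture("scene");cv2.imwrite("pics/s8.png",cv2.resize(a["frame"][200:350,370:520],None,fx=4,fy=4,interpolation=cv2.INTER_CUBIC))
```

```text
13.975 [0.55201472 0.23165826 0.16624924] [-0.19589765  0.09382576 -0.78358325] 0.08737961604316788
14.025 [0.5517906  0.23145864 0.16574593] [ 0.10576087 -0.02719197  0.03756136] 0.08744224485016537
14.075 [0.55177344 0.23135802 0.16550556] [-0.06528307 -0.24762007  0.52421937] 0.08770192461410654
```

View pics/s8.png

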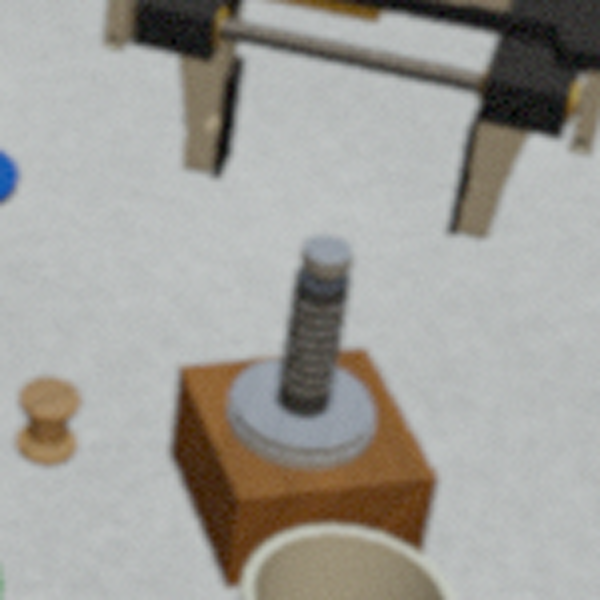

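View pics/w8.png

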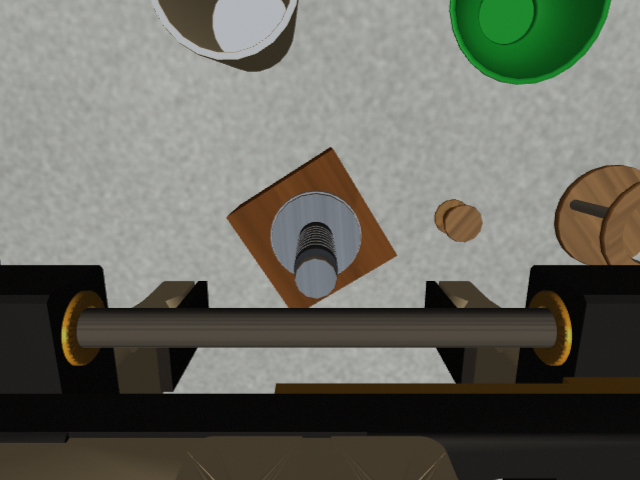

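Run:
```python
from h import *
import pickle; c=pickle.load(open("w8.pkl","rb"))
print(onplane(c,(316,279),.14),c["s"]["tcp_pos"])
cv2.imwrite("pics/w8c.png",cv2.resize(c["frame"][180:310,225:400],None,fx=4,fy=4,interpolation=cv2.INTER_CUBIC))
```

```text
[0.55235204 0.23134957 0.14      ] [0.55177344 0.23135802 0.16550556]
```

View pics/w8c.png

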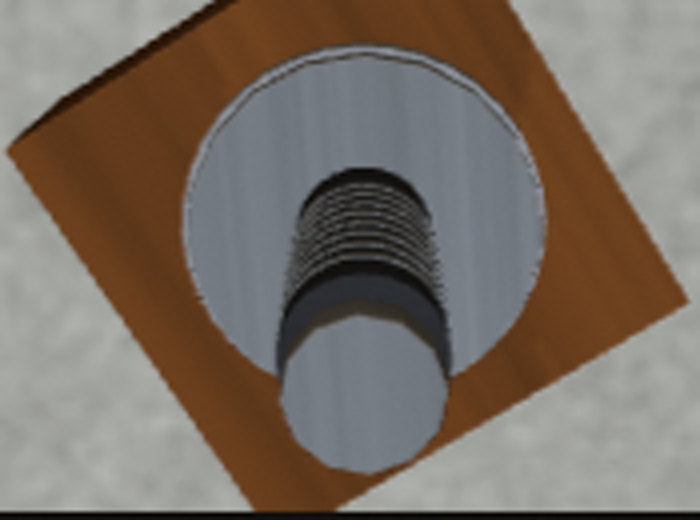

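>>> apply_moves(plan=[[255,[0,0,0],0],[255,[0,0,0],0],[255,[0,0,0],0],[255,[0,0,0],0],[255,[0,0,0],0],[255,[0,0,0],0],[255,[0,0,0],0],[255,[0,0,0.2],0],[255,[0,0,0.16],0],[255,[0,0,0.04],0],[255,[0,0,0],0]])

```text
time_s: 15.55
tcp_pos: [0.5523, 0.2316, 0.1462]
eef_rot: [180.0, -0.0, -90.0]
contact_force: [0.2, -0.2, 0.7]
gripper_width: 0.0004
```

Run:
```python
from h import *
for i in range(3):
    s=get_state();print(s["time_s"],s["tcp_pos"],s["contact_force"],s["gripper_width"]);c=wristcam()
a=viewer.capture("scene");cv2.imwrite("pics/s9.png",cv2.resize(a["frame"][200:350,370:520],None,fx=4,fy=4,interpolation=cv2.INTER_CUBIC))
```

```text
15.55 [0.55227918 0.23163835 0.14623288] [ 0.19523015 -0.22754964  0.74855969] 0.0004445932187946431
15.6 [0.55240836 0.23179303 0.14652998] [-0.78257847  0.75045432  0.71955639] 0.0004636505552670363
15.65 [0.55247349 0.23182959 0.14670026] [0.20942136 0.56268713 0.00353067] 0.0005957724301135483
```

View pics/s9.png

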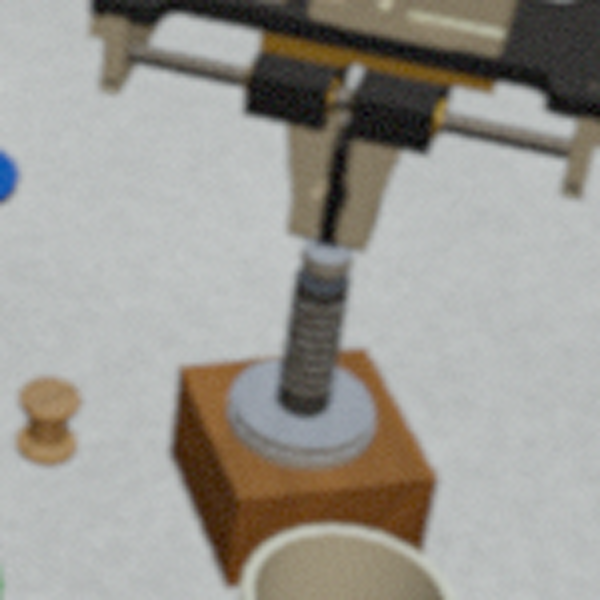

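The shut fingertips are about 6 mm above the cap, centred. Approach in small steps.

>>> apply_moves(plan=[[255,[0,0,0.04],0],[255,[0,0,0.04],0],[255,[0,0,0.02],0],[255,[0,0,0.02],0],[255,[0,0,0],0]])

```text
time_s: 16.38
tcp_pos: [0.5523, 0.2317, 0.1405]
eef_rot: [180.0, -0.0, -90.0]
contact_force: [-0.0, 0.7, -0.3]
gripper_width: 0.0004
```

>>> apply_moves(plan=[[255,[0,0,0.02],0],[255,[0,0,0.02],0],[255,[0,0,0],0]])

```text
time_s: 16.75
tcp_pos: [0.5526, 0.2318, 0.1398]
eef_rot: [-179.9, 0.0, -90.0]
contact_force: [-3.9, -1.4, 8.7]
gripper_width: 0.0005
```

>>> apply_moves(plan=[[255,[0,0,0.02],0],[255,[0,0,0],0]])

```text
time_s: 17.0
tcp_pos: [0.5526, 0.2318, 0.1389]
eef_rot: [-179.9, 0.0, -90.0]
contact_force: [-3.0, -1.8, 8.3]
gripper_width: 0.0005
```

>>> apply_moves(plan=[[255,[0,0,0.02],0],[255,[0,0,0.02],0],[255,[0,0,0],0]])

```text
time_s: 17.38
tcp_pos: [0.5526, 0.2318, 0.1369]
eef_rot: [-179.9, 0.0, -90.0]
contact_force: [-2.3, -0.6, 8.9]
gripper_width: 0.0004
```

>>> apply_moves(plan=[[255,[0,0,0.02],0],[255,[0,0,0],0]])

```text
time_s: 17.62
tcp_pos: [0.5526, 0.2319, 0.136]
eef_rot: [-179.9, 0.0, -90.0]
contact_force: [-3.3, -0.1, 9.2]
gripper_width: 0.0002
```

>>> apply_moves(plan=[[255,[0,0,0.015],0],[255,[0,0,0],0]])

```text
time_s: 17.88
tcp_pos: [0.5527, 0.2319, 0.1356]
eef_rot: [-179.9, 0.0, -90.0]
contact_force: [-4.8, -0.4, 11.5]
gripper_width: 0.0004
```

>>> apply_moves(plan=[[255,[0,0,0.015],0],[255,[0,0,0],0]])

```text
time_s: 18.12
tcp_pos: [0.5528, 0.2319, 0.1352]
eef_rot: [-179.9, 0.0, -90.0]
contact_force: [-5.1, -1.5, 14.0]
gripper_width: 0.0008
```

>>> apply_moves(plan=[[255,[0,0,0.01],0],[255,[0,0,0],0]])

```text
time_s: 18.38
tcp_pos: [0.5529, 0.2319, 0.1349]
eef_rot: [-179.9, 0.0, -90.0]
contact_force: [-5.9, -0.9, 15.3]
gripper_width: 0.0006
```

>>> apply_moves(plan=[[255,[0,0,0.01],0],[255,[0,0,0],0]])

```text
time_s: 18.62
tcp_pos: [0.5529, 0.2319, 0.1347]
eef_rot: [-179.9, 0.0, -90.0]
contact_force: [-5.7, -1.9, 17.6]
gripper_width: 0.0001
```

>>> apply_moves(plan=[[255,[0,0,0.01],0],[255,[0,0,0],0]])

```text
time_s: 18.88
tcp_pos: [0.5529, 0.2319, 0.1344]
eef_rot: [-179.9, 0.0, -90.0]
contact_force: [-6.7, -1.9, 18.1]
gripper_width: 0.0004
```

>>> apply_moves(plan=[[255,[0,0,0.005],0],[255,[0,0,0],0],[255,[0,0,0],0]])

```text
time_s: 19.25
tcp_pos: [0.553, 0.2319, 0.1343]
eef_rot: [-179.9, 0.0, -89.9]
contact_force: [-7.5, -1.7, 19.6]
gripper_width: 0.0005
```

The cap is about 5.5 mm down by both force (19.6 N) and travel. Retreat, open and look.

>>> apply_moves(plan=[[255,[0,0,-0.06],0],[255,[0,0,-0.2],0],[255,[0,0,-0.4],0],[0,[0,0,0],0],[0,[0,0,0],0],[0,[0,0,0],0],[0,[0,0,0],0],[0,[0,0,0],0],[0,[0,0,0],0]])

```text
time_s: 20.38
tcp_pos: [0.5523, 0.2317, 0.1642]
eef_rot: [180.0, -0.0, -90.0]
contact_force: [-0.0, 0.4, -0.3]
gripper_width: 0.0548
```

Run:
```python
from h import *
c=wristcam();s=c["s"];print(s["time_s"],s["tcp_pos"],s["contact_force"],s["gripper_width"])
import pickle; pickle.dump(c,open("w10.pkl","wb"))
cv2.imwrite("pics/w10.png",cv2.resize(c["frame"][180:310,225:400],None,fx=4,fy=4,interpolation=cv2.INTER_CUBIC))
a=viewer.capture("scene");cv2.imwrite("pics/s10.png",cv2.resize(a["frame"][200:350,370:520],None,fx=4,fy=4,interpolation=cv2.INTER_CUBIC))
```

```text
20.375 [0.55231267 0.23171785 0.16420372] [-0.01000471  0.4050144  -0.32488976] 0.05483831593731057
```

View pics/s10.png

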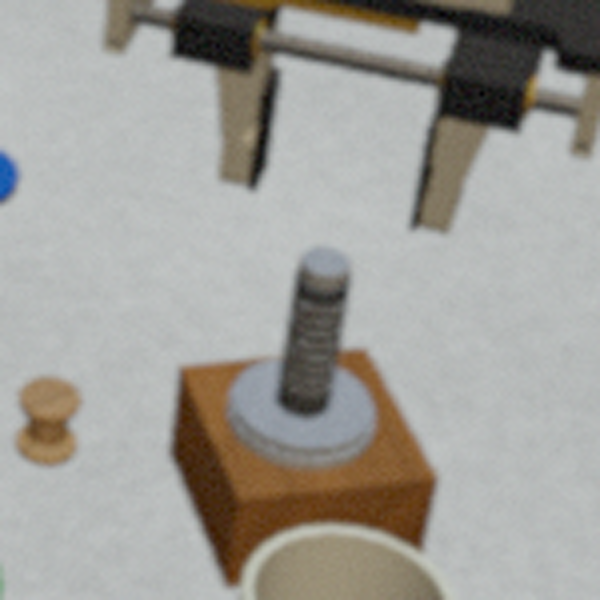

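View pics/w10.png

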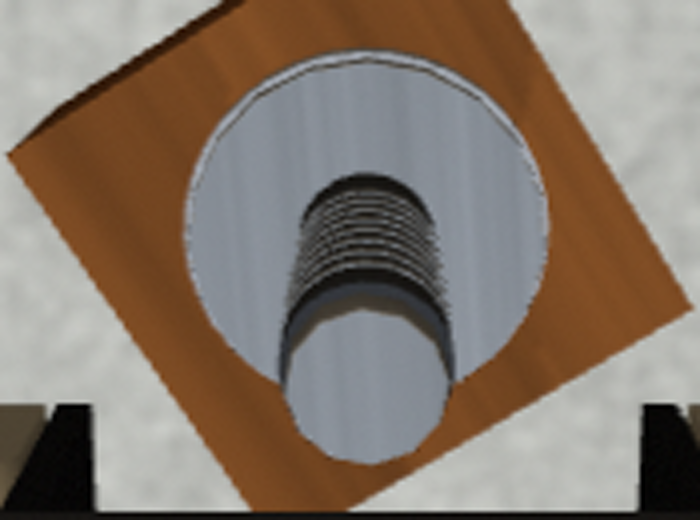

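The cap is visibly lower: its top went from row 241 to 250 and the neck is hidden. The gauge is still seated. Regrip the handle.

>>> apply_moves(plan=[[0,[0,0,0],0],[0,[0,0,0],0],[0,[0,0,0],0],[0,[0,0,0.6],0],[0,[0,0,0.6],0],[0,[0,0,0.44],0],[0,[0,0,0],0],[0,[0,0,0],0]])

```text
time_s: 21.48
tcp_pos: [0.5529, 0.2321, 0.0832]
eef_rot: [-179.9, 0.0, -90.0]
contact_force: [0.1, 0.1, -0.1]
gripper_width: 0.088
```

>>> apply_moves(plan=[[150,[0,0,0],0],[180,[0,0,0],0],[255,[0,0,0],0],[255,[0,0,0],0],[255,[0,0,0],0],[255,[0,0,0],0],[255,[0,0,0],0],[255,[0,0,0],0]], squeeze=30)

```text
time_s: 22.48
tcp_pos: [0.5523, 0.2317, 0.0823]
eef_rot: [180.0, -0.0, -90.0]
contact_force: [-0.3, 0.6, -0.2]
gripper_width: 0.0216
```

Draw it out slowly, straight up.

>>> apply_moves(plan=[[255,[0,0,-0.04],0],[255,[0,0,-0.06],0],[255,[0,0,-0.08],0],[255,[0,0,-0.1],0],[255,[0,0,-0.12],0],[255,[0,0,-0.2],0]])

```text
time_s: 23.22
tcp_pos: [0.5524, 0.2317, 0.1129]
eef_rot: [-180.0, -0.0, -90.0]
contact_force: [-0.2, 0.2, -2.4]
gripper_width: 0.0214
```

>>> apply_moves(plan=[[255,[0,0,-0.3],0],[255,[0,0,-0.4],0],[255,[0,0,-0.4],0],[255,[0,0,-0.3],0],[255,[0,0,0],0],[255,[0,0,0],0]])

```text
time_s: 23.98
tcp_pos: [0.5519, 0.2316, 0.1818]
eef_rot: [180.0, -0.0, -90.0]
contact_force: [0.2, 0.1, -1.6]
gripper_width: 0.0215
```

Run:
```python
from h import *
c=wristcam();s=c["s"];print(s["time_s"],s["tcp_pos"],s["contact_force"],s["gripper_width"])
a=viewer.capture("scene");cv2.imwrite("pics/s11.png",cv2.resize(a["frame"][170:350,360:520],None,fx=4,fy=4 ,interpolation=cv2.INTER_CUBIC)[:600])
```

```text
23.975 [0.55193644 0.23156302 0.18179166] [ 0.20996345  0.12204675 -1.55547301] 0.02154899089822648
```

View pics/s11.png

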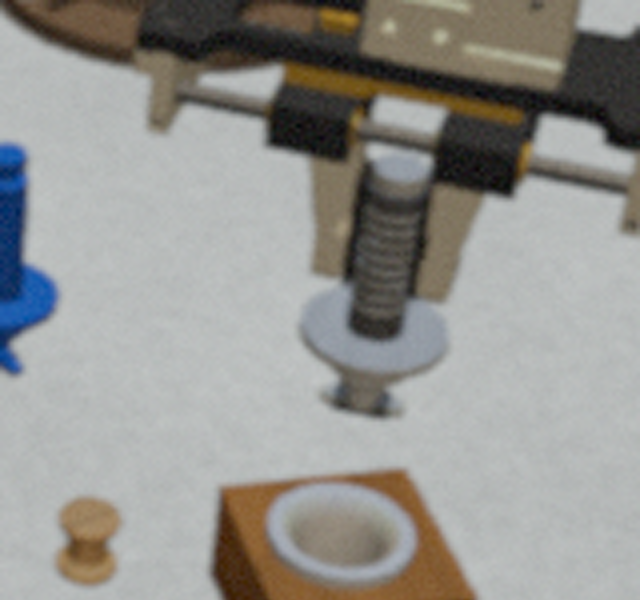

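The gauge is out and upright, plungers retracted. Carry it back over the stand.

>>> apply_moves(plan=[[255,[0.91,-0.018,0],0],[255,[0.91,-0.018,0],0],[255,[0.91,-0.018,0],0],[255,[0.91,-0.018,0],0],[255,[0.91,-0.018,0],0],[255,[0,0,0],0],[255,[0,0,0.4],0],[255,[0,0,0.4],0],[255,[0,0,0.3],0],[255,[0,0,0],0],[255,[0,0,0],0]])

```text
time_s: 25.45
tcp_pos: [0.5573, 0.0045, 0.1278]
eef_rot: [-180.0, -0.0, -90.0]
contact_force: [0.3, -0.0, -1.0]
gripper_width: 0.0214
```

Run:
```python
from h import *
c=wristcam();s=c["s"];print(s["time_s"],s["tcp_pos"],s["contact_force"],s["gripper_width"])
cv2.imwrite("pics/w12.png",cv2.resize(c["frame"][180:300,220:410],None,fx=4,fy=4))
a=viewer.capture("scene");cv2.imwrite("pics/s12.png",cv2.resize(a["frame"][180:330,250:400],None,fx=4,fy=4 ,interpolation=cv2.INTER_CUBIC))
```

```text
25.45 [0.55729678 0.0045447  0.12779688] [ 0.33285213 -0.01900201 -1.04309077] 0.021437995702892055
```

View pics/s12.png

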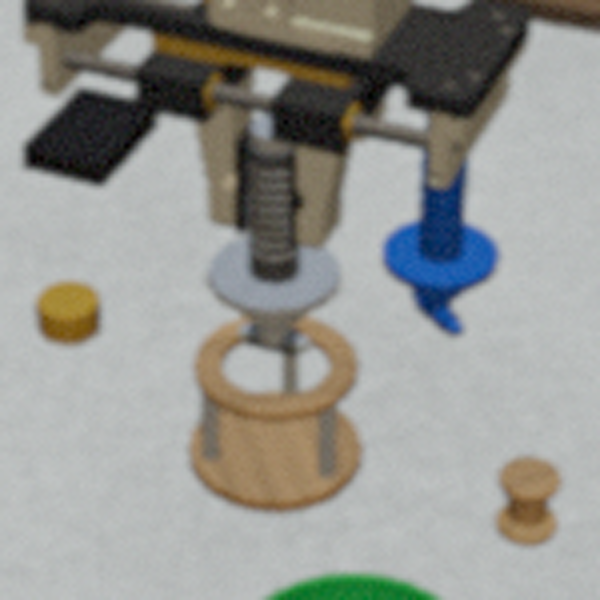

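View pics/w12.png

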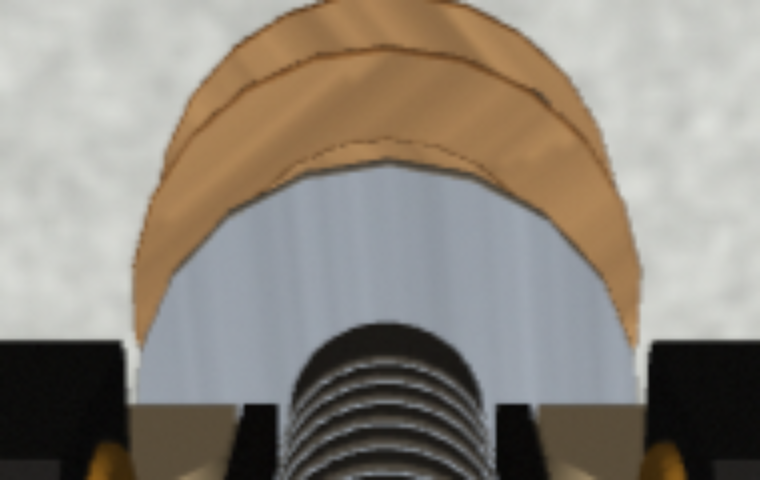

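Centred over the stand: the flange and ring are symmetric about col ~387 in the wrist crop. Lower it.

>>> apply_moves(plan=[[255,[0,0,0.2],0],[255,[0,0,0.2],0],[255,[0,0,0.2],0],[255,[0,0,0.15],0],[255,[0,0,0.06],0],[255,[0,0,0],0],[255,[0,0,0],0]])

```text
time_s: 26.42
tcp_pos: [0.5571, 0.0043, 0.0871]
eef_rot: [-180.0, 0.0, -90.0]
contact_force: [0.2, -0.2, -1.3]
gripper_width: 0.0217
```

>>> apply_moves(plan=[[255,[0,0,0.03],0],[255,[0,0,0.02],0],[255,[0,0,0.02],0],[255,[0,0,0],0]])

```text
time_s: 26.92
tcp_pos: [0.5568, 0.0042, 0.0832]
eef_rot: [180.0, -0.0, -90.0]
contact_force: [0.8, -0.8, -1.4]
gripper_width: 0.0215
```

>>> apply_moves(plan=[[255,[0,0,0.01],0],[255,[0,0,0.01],0],[255,[0,0,0],0]])

```text
time_s: 27.3
tcp_pos: [0.5568, 0.0042, 0.0823]
eef_rot: [180.0, 0.0, -90.0]
contact_force: [-0.4, 0.0, -1.6]
gripper_width: 0.0214
```

>>> apply_moves(plan=[[255,[0,0,0.01],0],[255,[0,0,0],0]])

```text
time_s: 27.55
tcp_pos: [0.5569, 0.0042, 0.0822]
eef_rot: [-180.0, -0.0, -90.0]
contact_force: [-2.1, 0.7, 5.0]
gripper_width: 0.0214
```

The flange has touched the stand (5 N). Release and rise clear.

>>> apply_moves(plan=[[200,[0,0,0],0],[100,[0,0,0],0],[0,[0,0,0],0],[0,[0,0,0],0],[0,[0,0,0],0],[0,[0,0,0],0],[0,[0,0,-0.4],0],[0,[0,0,-0.7],0],[0,[0,0,-0.9],0],[0,[0,0,-0.9],0],[0,[0,0,0],0],[0,[0,0,0],0]])

```text
time_s: 29.05
tcp_pos: [0.5564, 0.0043, 0.2265]
eef_rot: [180.0, 0.0, -90.0]
contact_force: [-0.5, -0.9, -0.6]
gripper_width: 0.0875
```

>>> apply_moves(plan=[[0,[0,0.5,0],0],[0,[0,0,0],0],[0,[0,0,0],0]])

```text
time_s: 29.42
tcp_pos: [0.5318, 0.0042, 0.2261]
eef_rot: [179.9, -0.0, -90.0]
contact_force: [0.9, -0.7, 0.8]
gripper_width: 0.0874
```

Run:
```python
from h import *
c=wristcam();s=c["s"];print(s["time_s"],s["tcp_pos"],s["contact_force"],s["gripper_width"])
import pickle; pickle.dump(c,open("w13.pkl","wb"))
cv2.imwrite("pics/w13.png",c["frame"])
a=viewer.capture("scene");cv2.imwrite("pics/s13.png",cv2.resize(a["frame"][200:350,260:480],None,fx=3.6,fy=3.6 ,interpolation=cv2.INTER_CUBIC))
```

```text
29.425 [0.53177881 0.00421868 0.22610153] [ 0.94701529 -0.73202649  0.76788224] 0.0874330840300339
```

View pics/s13.png

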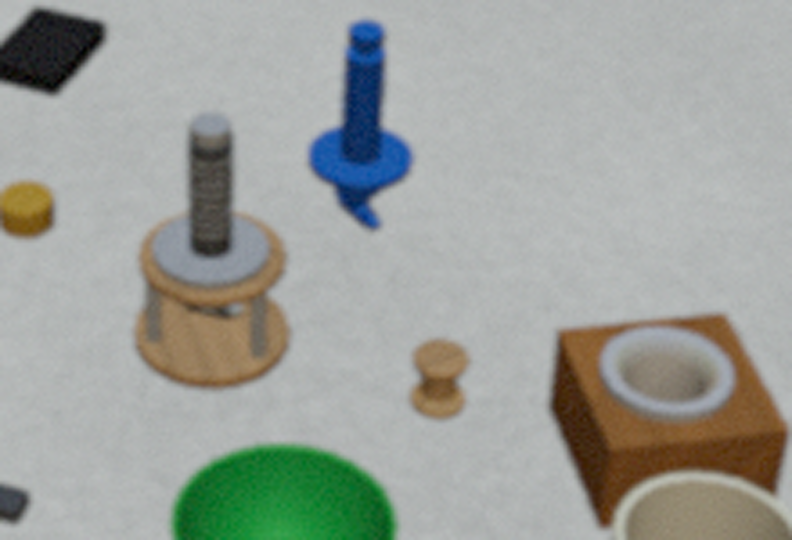

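View pics/w13.png

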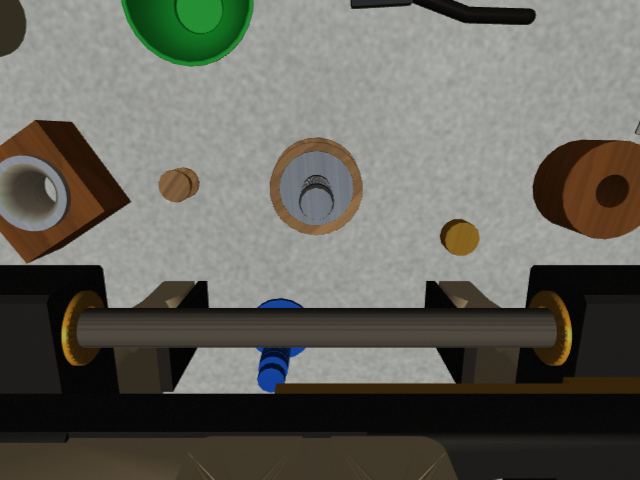

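Both views show the gauge upright and flush in the stand, centred at wrist (316,187). The cap is still down, the gripper is clear, and the neighbouring things are in place. Hand in.

```bash
python3 -c "
from plant import close_job
print(close_job())"
```

```text
the job is handed in; nothing more can be done
None
```

The gauge is back in its stand, locked after being seated in the sleeve. I handed the job in at about 29.5 s of the 69 s allowed, and no verdict was reported.

- **Insertion:** I picked the steel gauge, not the blue lookalike. I lined it up with the sleeve, whose rim looked 2.5 mm off the block's centre. The flange seated on the rim at about 7 N.
- **Locking:** I released the gauge and pressed the cap with the shut fingertips. The cap went about 5.5 mm down, by both travel and force; the vertical force peaked at 19.6 N, under the 30 N limit.
- **Return:** I drew the gauge straight up out of the bore and set it back in the stand until it touched at about 5 N. Then I opened the gripper and backed clear.

**Last checks:** the final pictures show the gauge upright, flush and centred on the stand ring, with the cap down. The neighbouring things in view had not visibly moved.

**Not measured:** I saw the plungers held in after withdrawal, but never measured the 34 mm between the tips.

**Small disagreements:**
- Camera positions disagreed by about 1 mm with each other and with the arm.
- The force readings were noisy by about 1 N.
- A side force of up to 7.5 N showed while I pressed the cap.

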